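# Wind down the cocoa press lid with its removable crank

### The arm

A 7-joint arm with a two-finger parallel gripper is mounted at the origin on the work surface. World frame = base frame: x ahead of the robot, y to its left, z up, the work surface at z = 0. Lengths are in m, angles in rad, forces in N, time in s.
With the tool pointing down it reaches from about 0.425 to 0.925 m from the base axis. Payload 6.8 kg.
Tool frame: the origin (TCP) lies between the finger pads; the fingertips stand r.tcp_to_tips ahead of it and the grasp point (between the pads) lies 3 mm ahead of it (r.tcp_to_tips is the distance from the TCP to the fingertips, in m); z points along the fingers, y is the line along which they close (so a half turn about z gives the same grasp; the last joint's range is limited). The gripper opens to 85 mm and grips with 20 to 120 N. Pads are 22 mm wide; open, the fingers measure 114 mm over their backs; the gripper's body (76 mm by 85 mm) begins 54 mm behind the grasp point. The pads swing forward as they close: fully open they stand 13 mm farther back than shut.
Start: joints at [1.112, 0.477, 0.022, 1.555, -0.011, 1.109, -0.083], TCP at [0.232, -0.634, 0.253] pointing down, gripper open.
Joint ranges: [-2.96, 2.96], [-0.34, 2.1], [-1.41, 1.46], [0.24, 2.44], [-1.37, 4.51], [0.17, 1.92], [-2.96, 2.96]. Speed limits (rad/s): [2.39, 2.39, 3.14, 3.14, 3.14, 3.14, 3.14].

### API

Orientations are given as a rotation vector (axis times angle).
In Python, from bench import r gives the robot as it stands. The module is installed in compiled form; this text tells all that it offers.
- The arm moves only by the tool step_arm, never from a script. Its argument "moves" is a list of rows, each an object of numbers: "rx", "ry", "rz": the turn, a rotation vector about the tool's x, y, z in degrees; "dx", "dy", "dz": the shift along the tool's x, y, z in mm; "gripper": the opening, from -1 (shut) to 1 (fully open). In form: [{"rx": .., "ry": .., "rz": .., "dx": .., "dy": .., "dz": .., "gripper": ..}, ...]. A call has 1 to 20 rows; each row shifts and turns the commanded pose from where the row before left it, along the tool's axes as they then stand; what a row does not reach is not made up. A row lasts 1/8 s, in which the tool goes at most 62.5 mm and 10.7 degrees, less where a joint would pass 70% of its speed; a pose out of reach is approached as far as the arm can. A call is refused whole if a number of a shift passes 62.5 or a number of a turn 10.7, either way. A call with a gripper value outside its range is refused whole. The fingers move at their own pace and stop on an object; "grip_force" is the grip in N (left out, the last holds). Time passes only in rows, so rows that do not move let the fingers close. It gives the time, the measured TCP pose, the force, the opening and the grip force at its end, in the units of the state.
- r.get_obs(): the state, without advancing time (a new reading comes with each control period).
- r.grab_frame(name): name is "scene" or "top" or "wrist"; returns the picture (384x512x3 uint8, blue, green, red); there is no depth.
- r.camera_info(name): a dict with "mtx" (3x3 intrinsics, pixels), "rvec" (rotation vector, rad) and "tvec" (3), from world to camera coordinates, as OpenCV has them. Camera axes: x right, y down, z forward; pixel columns grow to the right and rows downward; lengths in m; the calibration is good to about 2 mm. A picture is of the moment at which its call begins: read the wrist's pose just before it. camera_info takes no time and is no camera call; for the wrist camera it gives the pose at the moment of the call.
- r.hand_in(): hands the job in; it is judged then, once.
The state is a dict: "clock": time; "joints": joint angles; "qvel": joint speeds; "tau": joint torques, N m; "tcp_pos": TCP position; "orientation": TCP orientation; "contact_force": force on the tool from outside, world axes, zero at the start; "moment": the same for the moment, N m; "grip_width": finger opening in m; "gripper_force": force on a finger pad.
Only numpy, scipy, OpenCV 4.12 (cv2) and the standard library are available. Lean on these libraries where they do the work, as an engineer would, in place of code of your own. Each camera call takes 0.05 s, during which the arm holds its last target. There are 200 camera calls.

### The job

Put the loose crank on the square end of the press screw, pushed gently fully home, and wind it clockwise (seen from above) until the lid comes down onto the pot's rim. Then nip it up with a steady push of about 12 N at the crank's handle, held for half a second; never strain the crank on the screw by pushing more than twice as hard as that at any time. Leave the crank seated on the square and the other things on the bench where they are.

Things in the scene. Friction and masses are not known exactly. Their poses are not given: they have to be found in the camera images.
- press: Green cast press with a steel pot, fixed to the bench left or right, turned up to 0.4 rad. Origin: centre of the underside of its base (170 x 220 mm, 16 thick), z up. Columns at its y = +/-90 mm carry the green yoke (46 x 220 mm, top at 171 mm, column nuts to 179). The screw's axis is the vertical through the origin; clockwise from above winds screw and lid down 3 mm a turn.
- spindle: Press screw, up through the yoke. Origin: on its axis at the top of the 44 mm round shoulder on which the crank's boss rests (185 to 188 mm over the bench at the start, 181 with the lid home). Above it the brass-coloured square: 20 x 20 mm, 26 high, top 6 mm tapering to 14 mm; x and y across its flats, z up. Turns with the screw; drags with about 0.25 N m (3 N at the handle) and stays where left.
- lid_edge (a point): Middle of the underside of the lid's rim (aluminium disc, 124 mm across, under the yoke); goes up and down with the screw, does not turn. Starts 4.5 to 7 mm over pot_rim (1.5 to 2.3 turns). A thin rubber seal: from the touch on the rim the push needed at the handle rises to 12 N within the next 5 to 10 mm of its path. Readings of this height are not exact enough to tell the touch: feel for it.
- pot_rim (a point): Middle of the pot's mouth at the height of its rim, 95 mm over the bench; fixed to the press.
- crank: Loose dark cast crank, 0.5 kg, starts standing on its boss on the bench, handle up. Origin: centre of the boss's underside, the mouth of the square socket; z up, x towards the handle. Boss 40 x 40 x 38 mm; blind socket 21.2 mm square, 30 deep, sides along x and y: goes on in four positions. Arm 22 wide, z = 24 to 36 mm; counterweight 36 across at x = -55 mm; balanced near the boss's axis.
- crank_head (a point): Where to hold the crank to put it on: middle of its grip head, 30 x 30 mm with flats along the crank's x and y, above the boss from z = 38 to 66 mm; this point on the boss's axis, 54 mm over the boss's underside.
- crank_handle (a point): Middle of the crank's red handle, a freely revolving upright sleeve, 23 mm across, from 37 to 98 mm over the boss's underside; 85 mm from the boss's axis; this point 68 mm over the boss's underside.
- jar: Brown closed jar with a brass lid, 64 mm across, 110 mm high. Origin: centre of its underside. Leave it alone.
- bowl: Small aluminium bowl, 100 mm across, 40 mm high. Origin: centre of its underside. Leave it alone.
- brush: Hand brush about 180 mm long, lying on the bench. Origin under its middle. Leave it alone.

How it is judged:
By the outcome, as a careful person would: the job done as asked, in the order asked, and still so for the second after the job is handed in, with the robot touching nothing.
It also fails if it takes over 72 s, if anything falls off the work surface, if the arm or the gripper's body presses on something with over 40 N, if the wrist force passes 120 N, or if a joint passes its speed limit or range.

## Working session

There is one attempt and no reset: what is moved stays moved. The work goes in short steps, Python scripts to look and compute and a tool call to move; the robot and the scene stay as the last step left them, time stands still between calls to the robot, and variables do not carry over. Pictures are saved under pics/ and viewed, at most 10 in all, crops included, and the job is handed in when it is done.

Besides the shell and the picture viewer there is one more tool, called after "Emit:" by a JSON object that holds its "api" and its "payload", one argument or row to a line. step_arm: Moves the arm, as the interface text tells. Its arguments: {"type":"object","properties":{"moves":{"type":"array","items":{"type":"object","properties":{"rx":{"type":"number"},"ry":{"type":"number"},"rz":{"type":"number"},"dx":{"type":"number"},"dy":{"type":"number"},"dz":{"type":"number"},"gripper":{"type":"number"}}}},"grip_force":{"type":"number"}},"required":["moves"]}

```bash
mkdir -p pics; python3 - <<'E'
from bench import r
import cv2,numpy as np
o=r.get_obs();print({k:np.round(v,3) for k,v in o.items()},r.tcp_to_tips)
ims=[r.grab_frame(n) for n in("scene","top")]
for n,i in zip(("scene","top"),ims):
    cv2.imwrite(f"pics/{n}0.png",i);c=r.camera_info(n);R=cv2.Rodrigues(c["rvec"])[0];print(n,c["mtx"].round(1).tolist(),(-R.T@c["tvec"].ravel()).round(3),R.round(2).tolist())
E
```

```text
{'clock': np.float64(0.0), 'joints': array([ 1.112,  0.478,  0.022,  1.556, -0.011,  1.109, -0.083]), 'qvel': array([-0.001,  0.001,  0.   , -0.001, -0.001,  0.001, -0.002]), 'tau': array([ 0.0000e+00, -5.9644e+01,  1.6080e+00, -2.8120e+01,  1.3000e-02,
        9.0000e-03, -0.0000e+00]), 'tcp_pos': array([ 0.232, -0.633,  0.252]), 'orientation': array([-3.092e+00, -5.480e-01,  1.000e-03]), 'contact_force': array([ 0.259,  0.207, -0.073]), 'moment': array([-0.005,  0.022,  0.016]), 'gripper_force': np.float64(0.0), 'grip_width': np.float64(0.085)} 0.022
scene [[408.4, 0.0, 258.5], [0.0, 408.4, 202.3], [0.0, 0.0, 1.0]] [ 1.644 -0.162  0.925] [[0.16, 0.99, 0.0], [0.59, -0.09, -0.8], [-0.79, 0.13, -0.6]]
top [[463.3, 0.0, 257.4], [0.0, 463.3, 188.5], [0.0, 0.0, 1.0]] [0.495 0.011 1.356] [[0.0, -1.0, 0.01], [-1.0, -0.0, -0.06], [0.06, -0.01, -1.0]]
```

View pics/scene0.png

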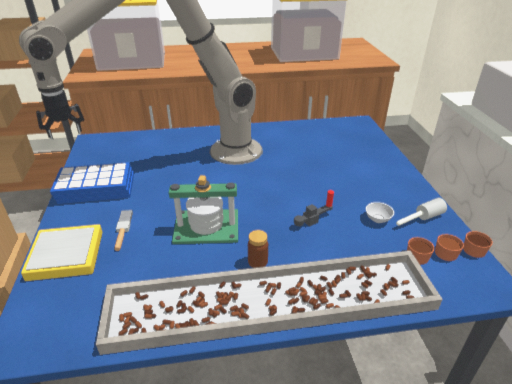

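View pics/top0.png

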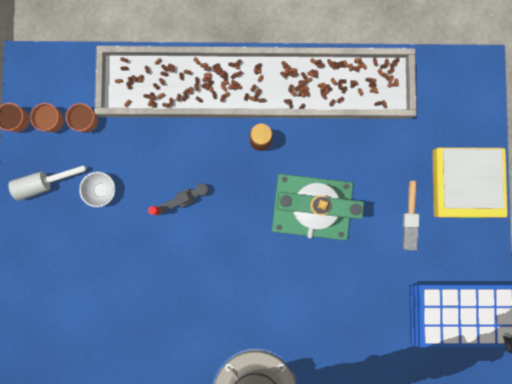

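The top view shows the crank head at about (184,197), with its red handle at (153,211) and counterweight at (202,190). The brass square is at about (322,205), the yoke nuts at (286,201) and (356,209), and the jar at (261,137), between and beyond the two.

```bash
cat > h.py <<'E'
from bench import r
import cv2,numpy as np
def ray(c,px,z):
    R=cv2.Rodrigues(c["rvec"])[0];C=-R.T@np.ravel(c["tvec"])
    p=cv2.undistortPoints(np.array([[px]],float),c["mtx"],None)[0,0]
    d=R.T@np.array([*p,1]);return C+d*(z-C[2])/d[2]
def blob(m):
    n,_,s,c=cv2.connectedComponentsWithStats(m.astype(np.uint8));i=1+np.argmax(s[1:,4]);return c[i],s[i,4]
E
python3 - <<'E'
from h import *
im=cv2.imread("pics/top0.png");c=r.camera_info("top")
hsv=cv2.cvtColor(im,cv2.COLOR_BGR2HSV);H,S,V=hsv[...,0],hsv[...,1],hsv[...,2]
def sub(m,x0,x1,y0,y1):
    k=np.zeros_like(m);k[y0:y1,x0:x1]=m[y0:y1,x0:x1];return k
p,a=blob(sub(((H<6)|(H>174))&(S>150)&(V>120),135,170,195,225));print("handle",p,a,ray(c,p,.098)[:2])
p,a=blob(sub((V<110)&(S<110),170,195,185,212));print("body",p,a,ray(c,p,.05)[:2])
p,a=blob(sub((V<110)&(S<110),192,215,180,200));print("cw",p,a,ray(c,p,.036)[:2])
print("head",ray(c,(184,197),.066)[:2])
p,a=blob(sub((H>8)&(H<28)&(S>120),300,345,190,222));print("brass",p,a,ray(c,p,.2)[:2])
for q in((286,201),(356,209)):print("nut",ray(c,q,.179)[:2])
cv2.imwrite("pics/crop0.png",np.hstack([cv2.resize(im[175:225,140:215],None,fx=5,fy=5,interpolation=cv2.INTER_CUBIC),cv2.resize(im[180:230,280:360],None,fx=5,fy=5,interpolation=cv2.INTER_CUBIC)]))
E
```

```text
handle [153.53030303 210.04545455] 66 [0.515025   0.27517833]
body [183.51839465 198.73244147] 299 [0.54778104 0.20163736]
cw [199.95424837 191.1503268 ] 153 [0.57007594 0.15722482]
head [0.55195677 0.1980239 ]
brass [322.2238806  204.37313433] 67 [ 0.52852135 -0.1662765 ]
nut [ 0.53747871 -0.0772818 ]
nut [ 0.51756844 -0.25554027]
```

View pics/crop0.png

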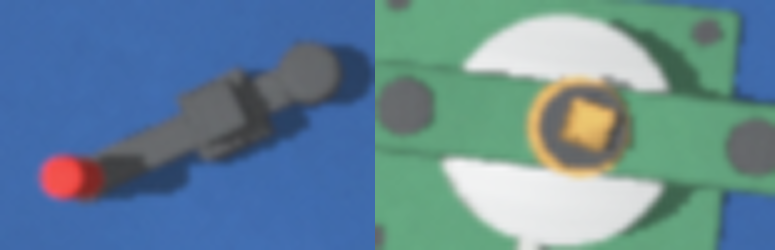

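The crops put the head's top at about (182.4,196.6) in the full frame and the square at about (398,124) in the crop. The crank's yaw is about 116°. I'm going above the press first for a close look, then on to the crank.

Emit:
{"api": "step_arm", "payload": {
  "moves": [
    {"dx": 44,"dy": -33.7,"dz": -15},
    {"dx": 44,"dy": -33.7,"dz": -15},
    {"dx": 44,"dy": -33.7,"dz": -15},
    {"dx": 44,"dy": -33.7,"dz": -15},
    {"dx": 44,"dy": -33.7,"dz": -15},
    {"dx": 44,"dy": -33.7,"dz": -15},
    {"dx": 44,"dy": -33.7,"dz": -15},
    {"dx": 44,"dy": -33.7,"dz": -15},
    {"dx": 44,"dy": -33.7,"dz": -15},
    {"dx": 44,"dy": -33.7,"dz": -15},
    {"rz": -10.5},
    {"rz": -10.5},
    {"rz": -10.5},
    {"rz": -10.5},
    {"rz": -10.5},
    {},
    {}
  ]
}}

```text
invalid input at $.moves[0]: expected keys rx, ry, rz, dx, dy, dz, gripper
```

```bash
cat >> h.py <<'E'
from scipy.spatial.transform import Rotation as Ro
def st():
    o=r.get_obs();R=Ro.from_rotvec(o["orientation"]).as_matrix()
    print("t",round(float(o["clock"]),2),"tcp",o["tcp_pos"].round(4),"yawx",np.degrees(np.arctan2(R[1,0],R[0,0])).round(2),"tilt",R[:,2].round(3),"F",o["contact_force"].round(2),"M",o["moment"].round(2),"w",round(float(o["grip_width"]),4),"gf",round(float(o["gripper_force"]),1),"j7",o["joints"].round(2))
    return o,R
E
python3 - <<'E'
from h import *
o,R=st();c=r.camera_info("wrist");im=r.grab_frame("wrist");cv2.imwrite("pics/w1.png",im)
Rc=cv2.Rodrigues(c["rvec"])[0];C=-Rc.T@np.ravel(c["tvec"])
print("cam in tool",R.T@(C-o["tcp_pos"]),"fwd in tool",(R.T@Rc.T[:,2]).round(3),c["mtx"].round(1).tolist())
E
```

```text
t 0.1 tcp [ 0.2318 -0.6335  0.2524] yawx 20.1 tilt [-0.001  0.001 -1.   ] F [ 0.13 -0.48  0.1 ] M [-0.01  0.01  0.05] w 0.0855 gf 0.0 j7 [ 1.11  0.48  0.02  1.56 -0.01  1.11 -0.08]
cam in tool [ 0.08355451 -0.00059506 -0.12031718] fwd in tool [-0.323 -0.     0.946] [[290.5, 0.0, 251.9], [0.0, 290.5, 190.5], [0.0, 0.0, 1.0]]
```

View pics/w1.png

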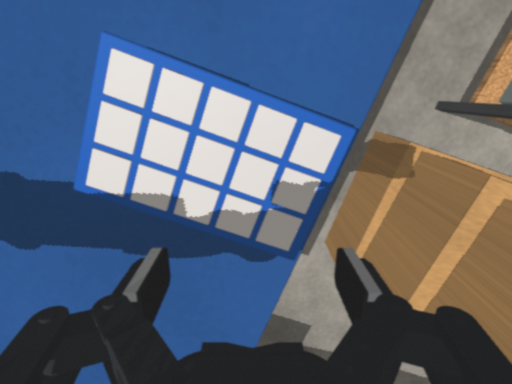

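The wrist picture shows the fingers at the bottom of the frame over the blue rack. The move was refused because every row needs all its keys, so I'm resending it.

Emit:
{"api": "step_arm", "payload": {
  "moves": [
    {"rx": 0,"ry": 0,"rz": 0,"dx": 44,"dy": -33.7,"dz": -15,"gripper": 1},
    {"rx": 0,"ry": 0,"rz": 0,"dx": 44,"dy": -33.7,"dz": -15,"gripper": 1},
    {"rx": 0,"ry": 0,"rz": 0,"dx": 44,"dy": -33.7,"dz": -15,"gripper": 1},
    {"rx": 0,"ry": 0,"rz": 0,"dx": 44,"dy": -33.7,"dz": -15,"gripper": 1},
    {"rx": 0,"ry": 0,"rz": 0,"dx": 44,"dy": -33.7,"dz": -15,"gripper": 1},
    {"rx": 0,"ry": 0,"rz": 0,"dx": 44,"dy": -33.7,"dz": -15,"gripper": 1},
    {"rx": 0,"ry": 0,"rz": 0,"dx": 44,"dy": -33.7,"dz": -15,"gripper": 1},
    {"rx": 0,"ry": 0,"rz": 0,"dx": 44,"dy": -33.7,"dz": -15,"gripper": 1},
    {"rx": 0,"ry": 0,"rz": 0,"dx": 44,"dy": -33.7,"dz": -15,"gripper": 1},
    {"rx": 0,"ry": 0,"rz": 0,"dx": 44,"dy": -33.7,"dz": -15,"gripper": 1},
    {"rx": 0,"ry": 0,"rz": -10.5,"dx": 0,"dy": 0,"dz": 0,"gripper": 1},
    {"rx": 0,"ry": 0,"rz": -10.5,"dx": 0,"dy": 0,"dz": 0,"gripper": 1},
    {"rx": 0,"ry": 0,"rz": -10.5,"dx": 0,"dy": 0,"dz": 0,"gripper": 1},
    {"rx": 0,"ry": 0,"rz": -10.5,"dx": 0,"dy": 0,"dz": 0,"gripper": 1},
    {"rx": 0,"ry": 0,"rz": -10.5,"dx": 0,"dy": 0,"dz": 0,"gripper": 1},
    {"rx": 0,"ry": 0,"rz": 0,"dx": 0,"dy": 0,"dz": 0,"gripper": 1},
    {"rx": 0,"ry": 0,"rz": 0,"dx": 0,"dy": 0,"dz": 0,"gripper": 1}
  ]
}}

```text
clock: 2.28
tcp_pos: [0.5293, -0.1663, 0.4032]
orientation: [-2.535, -1.855, 0.0]
contact_force: [-0.0, -0.6, 1.3]
grip_width: 0.0853
gripper_force: 0.0
```

```bash
python3 - <<'E'
from h import *
o,R=st();c=r.camera_info("wrist");im=r.grab_frame("wrist");cv2.imwrite("pics/w2.png",im)
np.savez("w2.npz",**c)
hsv=cv2.cvtColor(im,cv2.COLOR_BGR2HSV);H,S,V=hsv[...,0],hsv[...,1],hsv[...,2]
m=(H>8)&(H<28)&(S>110);p,a=blob(m);print(p,a,ray(c,p,.2))
E
```

```text
t 2.27 tcp [ 0.5293 -0.1663  0.4032] yawx 72.39 tilt [-0.  0. -1.] F [-0.03 -0.64  1.34] M [ 0.02 -0.01 -0.04] w 0.0853 gf 0.0 j7 [ 0.5   0.2  -0.37  1.62  0.07  1.34 -0.18]
[347.37928287  11.86693227] 1255 [ 0.66504179 -0.04487063  0.2       ]
```

View pics/w2.png

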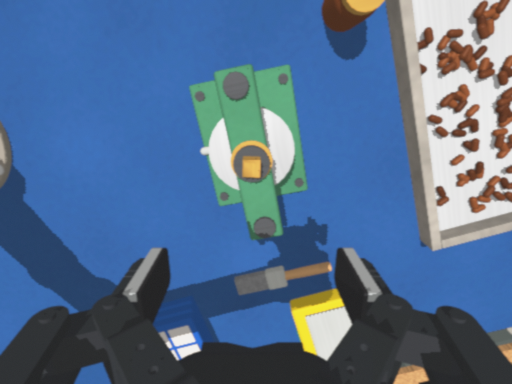

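The wrist view is clear of the press: the brass square is at (252,167), its nuts at (236,86) and (264,227), and the jar at top right. I'm going lower for the square's exact yaw and position.

Emit:
{"api": "step_arm", "payload": {
  "moves": [
    {"rx": 0,"ry": 0,"rz": 0,"dx": 0,"dy": 0,"dz": 60,"gripper": 1},
    {"rx": 0,"ry": 0,"rz": 0,"dx": 0,"dy": 0,"dz": 50,"gripper": 1},
    {"rx": 0,"ry": 0,"rz": 0,"dx": 0,"dy": 0,"dz": 0,"gripper": 1},
    {"rx": 0,"ry": 0,"rz": 0,"dx": 0,"dy": 0,"dz": 0,"gripper": 1}
  ]
}}

```text
clock: 2.82
tcp_pos: [0.5305, -0.1663, 0.2954]
orientation: [2.531, 1.858, 0.003]
contact_force: [-0.0, -0.5, 0.2]
grip_width: 0.0855
gripper_force: 0.0
```

```bash
python3 - <<'E'
from h import *
o,R=st();c=r.camera_info("wrist");im=r.grab_frame("wrist")
cx,cy=map(int,cv2.projectPoints(np.array([[.5285,-.1663,.2]]),c["rvec"],c["tvec"],c["mtx"],None)[0].ravel())
print(cx,cy);cr=im[cy-45:cy+45,cx-50:cx+50];cv2.imwrite("pics/w3.png",cv2.resize(cr,None,fx=6,fy=6,interpolation=cv2.INTER_CUBIC))
np.savez("w3.npz",im=im,mtx=c["mtx"],rvec=c["rvec"],tvec=c["tvec"],o=[cx-50,cy-45])
E
```

```text
t 2.83 tcp [ 0.5305 -0.1663  0.2954] yawx 72.56 tilt [ 0.003 -0.001 -1.   ] F [-0.03 -0.55  0.15] M [ 0.01 -0.03 -0.04] w 0.0855 gf 0.0 j7 [ 0.5   0.27 -0.37  1.78  0.11  1.12 -0.21]
249 203
```

View pics/w3.png

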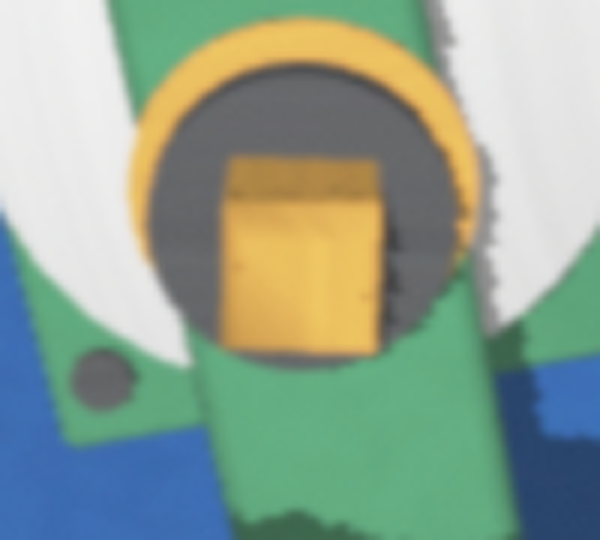

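The close crop shows the square's upper edge corners at about (226,200), (383,203), (379,355) and (221,348), inside the grey shoulder. I'll cast these onto the plane 20 mm above the shoulder.

```bash
python3 - <<'E'
from h import *
d=np.load("w3.npz");c=d;im=d["im"];ox,oy=d["o"]
g=cv2.cvtColor(im,cv2.COLOR_BGR2HSV)[oy:oy+90,ox:ox+100]
m=((g[...,0]>8)&(g[...,0]<28)&(g[...,1]>100)&(g[...,2]>190)).astype(np.uint8);m[:30]=0;m[:,:32]=0;m[:,70:]=0;m[62:]=0
k=max(cv2.findContours(m,0,1)[0],key=cv2.contourArea)
def show(n,q):
    P=np.array([ray(c,p,.207) for p in q]);e=np.roll(P,-1,0)-P
    print(n,"ctr",P.mean(0).round(4),"len",np.linalg.norm(e,axis=1).round(4),"yaw",(np.degrees(np.arctan2(e[:,1],e[:,0]))%90).round(1))
rr=cv2.minAreaRect(k);print(rr);show("rect",cv2.boxPoints(rr)+[ox,oy])
show("eye",np.array([(226,200),(383,203),(379,355),(221,348)])/6-.42+[ox,oy])
# shoulder circle centre (44 mm disc) by eye
print("shoulder",ray(c,np.array([307,215])/6-.42+[ox,oy],.187))
E
```

```text
((50.0, 45.5), (25.0, 24.0), 90.0)
rect ctr [ 0.5289 -0.1639  0.207 ] len [0.0182 0.0207 0.0188 0.0207] yaw [72.5 73.1 72.4 71.6]
eye ctr [ 0.5288 -0.164   0.207 ] len [0.0199 0.021  0.0206 0.0204] yaw [71.3 71.8 69.7 69.7]
shoulder [ 0.52978566 -0.16275594  0.187     ]
```

Emit:
{"api": "step_arm", "payload": {
  "moves": [
    {"rx": 0,"ry": 0,"rz": 0,"dx": 50.6,"dy": -12.9,"dz": 0,"gripper": 1},
    {"rx": 0,"ry": 0,"rz": 0,"dx": 50.6,"dy": -12.9,"dz": 0,"gripper": 1},
    {"rx": 0,"ry": 0,"rz": 0,"dx": 50.6,"dy": -12.9,"dz": 0,"gripper": 1},
    {"rx": 0,"ry": 0,"rz": 0,"dx": 50.6,"dy": -12.9,"dz": 20,"gripper": 1},
    {"rx": 0,"ry": 0,"rz": 0,"dx": 50.6,"dy": -12.9,"dz": 25,"gripper": 1},
    {"rx": 0,"ry": 0,"rz": 0,"dx": 50.6,"dy": -12.9,"dz": 25,"gripper": 1},
    {"rx": 0,"ry": 0,"rz": 0,"dx": 50.6,"dy": -12.9,"dz": 25,"gripper": 1},
    {"rx": 0,"ry": 0,"rz": -10.7,"dx": 0,"dy": 0,"dz": 0,"gripper": 1},
    {"rx": 0,"ry": 0,"rz": -10.7,"dx": 0,"dy": 0,"dz": 0,"gripper": 1},
    {"rx": 0,"ry": 0,"rz": -10.7,"dx": 0,"dy": 0,"dz": 0,"gripper": 1},
    {"rx": 0,"ry": 0,"rz": -10.7,"dx": 0,"dy": 0,"dz": 0,"gripper": 1},
    {"rx": 0,"ry": 0,"rz": 0,"dx": 0,"dy": 0,"dz": 0,"gripper": 1},
    {"rx": 0,"ry": 0,"rz": 0,"dx": 0,"dy": 0,"dz": 0,"gripper": 1}
  ]
}}

```text
clock: 4.5
tcp_pos: [0.55, 0.1989, 0.1995]
orientation: [1.684, 2.651, 0.002]
contact_force: [-0.4, 0.6, 0.6]
grip_width: 0.0848
gripper_force: 0.0
```

```bash
python3 - <<'E'
from h import *
o,R=st();c=r.camera_info("wrist");im=r.grab_frame("wrist");cv2.imwrite("pics/w4.png",im)
np.savez("w4.npz",im=im,mtx=c["mtx"],rvec=c["rvec"],tvec=c["tvec"])
E
```

```text
t 4.5 tcp [0.55   0.1989 0.1995] yawx 115.15 tilt [ 0.002  0.    -1.   ] F [-0.41  0.58  0.57] M [-0.02 -0.01  0.02] w 0.0848 gf 0.0 j7 [ 0.06  0.47 -0.67  1.8   0.34  0.99 -0.31]
```

View pics/w4.png

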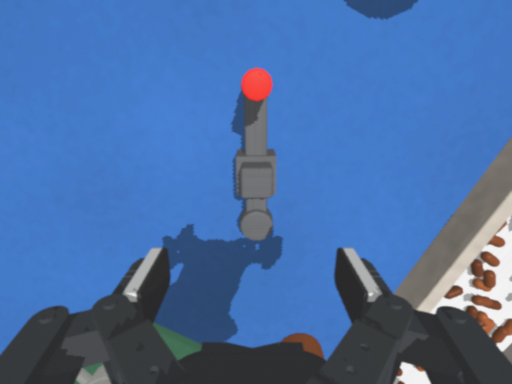

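The crank lies almost along the image's vertical, with its handle at (257,84), head top at about (257,181) and counterweight at (256,224).

```bash
python3 - <<'E'
from h import *
d=np.load("w4.npz");im=d["im"];hsv=cv2.cvtColor(im,cv2.COLOR_BGR2HSV);g=hsv[...,1]<90
p,a=blob(((hsv[...,0]<6)|(hsv[...,0]>174))&(hsv[...,1]>150)&(np.arange(384)[:,None]<120));h=ray(d,p,.098);print("handle",p,a,h)
for y in range(158,202,4):
    xs=np.where(g[y,220:300])[0]+220;print(y,xs.min(),xs.max(),end=" | ")
print();print(hsv[140:245:3,257,2])
w=ray(d,(256.3,224),.036);print("cw",w)
for y in(180,182):print("head",ray(d,(257,y),.066))
e=h-w;print("yaw",np.degrees(np.arctan2(e[1],e[0])),"len",np.hypot(*e[:2]),"axis",(w+e*55/140)[:2])
E
```

```text
handle [256.17989418  84.43253968] 756 [0.51555215 0.28047519 0.098     ]
158 236 275 | 162 236 275 | 166 236 275 | 170 236 275 | 174 236 275 | 178 236 275 | 182 236 275 | 186 237 275 | 190 237 275 | 194 238 272 | 198 244 266 | 
[121 120 120 120 119 106 117 110  85  91 118 118 115 118 117 118 116 117
 116 102 119 119 119 100 123 121 119 118 118 116 116 117 115 110 118]
cw [0.5765813  0.15461927 0.036     ]
head [0.55158598 0.20755272 0.066     ]
head [0.55240681 0.20582743 0.066     ]
yaw 115.86934100504195 len 0.13987233378532005 axis [0.55260557 0.20406267]
```

Emit:
{"api": "step_arm", "payload": {
  "moves": [
    {"rx": 0,"ry": 0,"rz": -0.7,"dx": 3.7,"dy": 4.2,"dz": 40,"gripper": 1},
    {"rx": 0,"ry": 0,"rz": 0,"dx": 0,"dy": 0,"dz": 40,"gripper": 1},
    {"rx": 0,"ry": 0,"rz": 0,"dx": 0,"dy": 0,"dz": 30,"gripper": 1},
    {"rx": 0,"ry": 0,"rz": 0,"dx": 0,"dy": 0,"dz": 20,"gripper": 1},
    {"rx": 0,"ry": 0,"rz": 0,"dx": 0,"dy": 0,"dz": 10,"gripper": 1},
    {"rx": 0,"ry": 0,"rz": 0,"dx": 0,"dy": 0,"dz": 0,"gripper": 1},
    {"rx": 0,"ry": 0,"rz": 0,"dx": 0,"dy": 0,"dz": 0,"gripper": -1},
    {"rx": 0,"ry": 0,"rz": 0,"dx": 0,"dy": 0,"dz": 0,"gripper": -1},
    {"rx": 0,"ry": 0,"rz": 0,"dx": 0,"dy": 0,"dz": 0,"gripper": -1},
    {"rx": 0,"ry": 0,"rz": 0,"dx": 0,"dy": 0,"dz": 0,"gripper": -1},
    {"rx": 0,"ry": 0,"rz": 0,"dx": 0,"dy": 0,"dz": 0,"gripper": -1},
    {"rx": 0,"ry": 0,"rz": 0,"dx": 0,"dy": 0,"dz": 0,"gripper": -1}
  ],
  "grip_force": 40
}}

```text
clock: 6.05
tcp_pos: [0.5524, 0.2045, 0.0598]
orientation: [1.662, 2.664, 0.003]
contact_force: [-0.9, -0.5, 7.1]
grip_width: 0.0296
gripper_force: 48.9
```

```bash
python3 - <<'E'
from h import *
st()
E
```

```text
t 6.05 tcp [0.5524 0.2045 0.0598] yawx 116.08 tilt [ 0.003  0.001 -1.   ] F [-0.89 -0.48  7.07] M [-0.14  0.17 -0.03] w 0.0296 gf 48.9 j7 [-0.03  0.65 -0.58  1.88  0.5   0.76 -0.43]
```

Emit:
{"api": "step_arm", "payload": {
  "moves": [
    {"rx": 0,"ry": 0,"rz": 0,"dx": 0,"dy": 0,"dz": -20,"gripper": -1},
    {"rx": 0,"ry": 0,"rz": 0,"dx": 0,"dy": 0,"dz": -50,"gripper": -1},
    {"rx": 0,"ry": 0,"rz": 0,"dx": 0,"dy": 0,"dz": -60,"gripper": -1},
    {"rx": 0,"ry": 0,"rz": 0,"dx": 0,"dy": 0,"dz": -60,"gripper": -1},
    {"rx": 0,"ry": 0,"rz": 0,"dx": 0,"dy": 0,"dz": -50,"gripper": -1},
    {"rx": 0,"ry": 0,"rz": 0,"dx": -30.1,"dy": -17.9,"dz": 0,"gripper": -1},
    {"rx": 0,"ry": 0,"rz": 0,"dx": -50,"dy": -27.9,"dz": 0,"gripper": -1},
    {"rx": 0,"ry": 0,"rz": 0,"dx": -50,"dy": -27.9,"dz": 0,"gripper": -1},
    {"rx": 0,"ry": 0,"rz": 0,"dx": -50,"dy": -27.9,"dz": 0,"gripper": -1},
    {"rx": 0,"ry": 0,"rz": 0,"dx": -50,"dy": -27.9,"dz": 0,"gripper": -1},
    {"rx": 0,"ry": 0,"rz": 0,"dx": -50,"dy": -27.9,"dz": 0,"gripper": -1},
    {"rx": 0,"ry": 0,"rz": 0,"dx": -40.9,"dy": -25.7,"dz": 0,"gripper": -1},
    {"rx": 0,"ry": 0,"rz": 9.1,"dx": 0,"dy": 0,"dz": 0,"gripper": -1},
    {"rx": 0,"ry": 0,"rz": 9.1,"dx": 0,"dy": 0,"dz": 0,"gripper": -1},
    {"rx": 0,"ry": 0,"rz": 9.1,"dx": 0,"dy": 0,"dz": 0,"gripper": -1},
    {"rx": 0,"ry": 0,"rz": 9.1,"dx": 0,"dy": 0,"dz": 0,"gripper": -1},
    {"rx": 0,"ry": 0,"rz": 9.1,"dx": 0,"dy": 0,"dz": 0,"gripper": -1},
    {"rx": 0,"ry": 0,"rz": 0,"dx": 0,"dy": 0,"dz": 0,"gripper": -1},
    {"rx": 0,"ry": 0,"rz": 0,"dx": 0,"dy": 0,"dz": 0,"gripper": -1},
    {"rx": 0,"ry": 0,"rz": 0,"dx": 0,"dy": 0,"dz": 0,"gripper": -1}
  ]
}}

```text
clock: 8.55
tcp_pos: [0.5279, -0.1648, 0.2983]
orientation: [-2.562, -1.818, 0.0]
contact_force: [-0.9, 0.5, -5.8]
grip_width: 0.0298
gripper_force: 47.4
```

```bash
python3 - <<'E'
from h import *
o,R=st();c=r.camera_info("wrist");im=r.grab_frame("wrist");s=r.grab_frame("scene")
hsv=cv2.cvtColor(im,cv2.COLOR_BGR2HSV)
m=((hsv[...,0]<6)|(hsv[...,0]>174))&(hsv[...,1]>150)&(hsv[...,2]>120)
p,a=blob(m);h=ray(c,p,o["tcp_pos"][2]+.098-.0598);print("handle",p,a,"in tool mm",1e3*R.T@(h-o["tcp_pos"]))
cv2.imwrite("pics/s5.png",np.hstack([cv2.resize(im,(400,300)),cv2.resize(s[130:280,110:310],(400,300))]))
E
```

```text
t 8.55 tcp [ 0.5279 -0.1648  0.2983] yawx 70.7 tilt [-0.  0. -1.] F [-0.86  0.54 -5.78] M [ 0.   -0.02  0.02] w 0.0298 gf 47.4 j7 [ 0.57  0.27 -0.46  1.77  0.13  1.13 -0.27]
handle [253.1814267   87.01104662] 5341 in tool mm [ 8.50375417e+01 -6.28802641e-03 -3.81958523e+01]
```

View pics/s5.png

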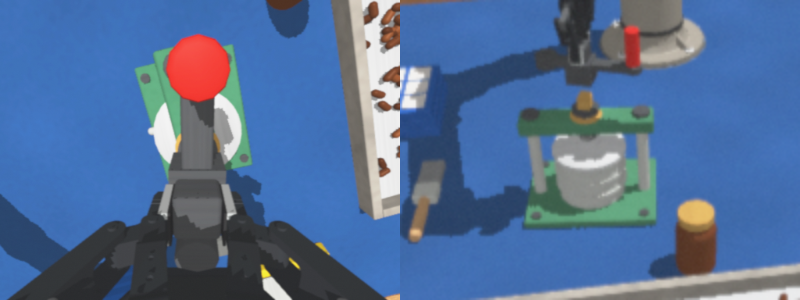

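The picture shows the crank held straight, and the handle ray puts the boss axis at the TCP. I'm lowering it over the square in small steps.

Emit:
{"api": "step_arm", "payload": {
  "moves": [
    {"rx": 0,"ry": 0,"rz": 0,"dx": 0.8,"dy": 0.8,"dz": 12,"gripper": -1},
    {"rx": 0,"ry": 0,"rz": 0,"dx": 0,"dy": 0,"dz": 10,"gripper": -1},
    {"rx": 0,"ry": 0,"rz": 0,"dx": 0,"dy": 0,"dz": 3,"gripper": -1},
    {"rx": 0,"ry": 0,"rz": 0,"dx": 0,"dy": 0,"dz": 2,"gripper": -1},
    {"rx": 0,"ry": 0,"rz": 0,"dx": 0,"dy": 0,"dz": 2,"gripper": -1},
    {"rx": 0,"ry": 0,"rz": 0,"dx": 0,"dy": 0,"dz": 0,"gripper": -1}
  ]
}}

```text
clock: 9.4
tcp_pos: [0.5292, -0.1644, 0.2694]
orientation: [2.564, 1.815, 0.0]
contact_force: [0.2, 0.3, -5.3]
grip_width: 0.0295
gripper_force: 47.4
```

```bash
python3 -c "
from h import *;st()"
```

```text
t 9.4 tcp [ 0.5292 -0.1644  0.2694] yawx 70.6 tilt [ 0. -0. -1.] F [ 0.22  0.31 -5.31] M [-0.02 -0.01  0.01] w 0.0295 gf 47.4 j7 [ 0.56  0.3  -0.46  1.8   0.15  1.07 -0.29]
```

Emit:
{"api": "step_arm", "payload": {
  "moves": [
    {"rx": 0,"ry": 0,"rz": 0,"dx": 0,"dy": 0,"dz": 1.5,"gripper": -1},
    {"rx": 0,"ry": 0,"rz": 0,"dx": 0,"dy": 0,"dz": 1.5,"gripper": -1},
    {"rx": 0,"ry": 0,"rz": 0,"dx": 0,"dy": 0,"dz": 1.5,"gripper": -1},
    {"rx": 0,"ry": 0,"rz": 0,"dx": 0,"dy": 0,"dz": 1,"gripper": -1},
    {"rx": 0,"ry": 0,"rz": 0,"dx": 0,"dy": 0,"dz": 0,"gripper": -1}
  ]
}}

```text
clock: 10.02
tcp_pos: [0.5291, -0.1644, 0.2637]
orientation: [-2.564, -1.815, 0.0]
contact_force: [-0.1, -1.3, -5.2]
grip_width: 0.0293
gripper_force: 47.4
```

```bash
python3 -c "
from h import *;st()"
```

```text
t 10.03 tcp [ 0.5291 -0.1644  0.2637] yawx 70.6 tilt [-0.  0. -1.] F [-0.08 -1.33 -5.21] M [ 0.02  0.02 -0.  ] w 0.0293 gf 47.4 j7 [ 0.56  0.3  -0.46  1.81  0.15  1.06 -0.29]
```

Emit:
{"api": "step_arm", "payload": {
  "moves": [
    {"rx": 0,"ry": 0,"rz": 0,"dx": 0,"dy": 0,"dz": 2,"gripper": -1},
    {"rx": 0,"ry": 0,"rz": 0,"dx": 0,"dy": 0,"dz": 2,"gripper": -1},
    {"rx": 0,"ry": 0,"rz": 0,"dx": 0,"dy": 0,"dz": 2,"gripper": -1},
    {"rx": 0,"ry": 0,"rz": 0,"dx": 0,"dy": 0,"dz": 0,"gripper": -1}
  ]
}}

```text
clock: 10.52
tcp_pos: [0.529, -0.1644, 0.2575]
orientation: [-2.564, -1.815, 0.0]
contact_force: [-0.1, -0.6, -5.0]
grip_width: 0.0294
gripper_force: 47.4
```

```bash
python3 -c "
from h import *;st()"
```

```text
t 10.53 tcp [ 0.529  -0.1644  0.2575] yawx 70.6 tilt [-0.  0. -1.] F [-0.14 -0.65 -4.97] M [-0.03  0.03  0.03] w 0.0294 gf 47.4 j7 [ 0.56  0.31 -0.45  1.82  0.16  1.05 -0.29]
```

Emit:
{"api": "step_arm", "payload": {
  "moves": [
    {"rx": 0,"ry": 0,"rz": 0,"dx": 0,"dy": 0,"dz": 2,"gripper": -1},
    {"rx": 0,"ry": 0,"rz": 0,"dx": 0,"dy": 0,"dz": 2,"gripper": -1},
    {"rx": 0,"ry": 0,"rz": 0,"dx": 0,"dy": 0,"dz": 2,"gripper": -1},
    {"rx": 0,"ry": 0,"rz": 0,"dx": 0,"dy": 0,"dz": 2,"gripper": -1},
    {"rx": 0,"ry": 0,"rz": 0,"dx": 0,"dy": 0,"dz": 1,"gripper": -1},
    {"rx": 0,"ry": 0,"rz": 0,"dx": 0,"dy": 0,"dz": 0,"gripper": -1},
    {"rx": 0,"ry": 0,"rz": 0,"dx": 0,"dy": 0,"dz": 0,"gripper": -1}
  ]
}}

```text
clock: 11.4
tcp_pos: [0.5292, -0.1644, 0.2489]
orientation: [2.564, 1.815, 0.0]
contact_force: [-0.8, -0.1, -5.2]
grip_width: 0.0291
gripper_force: 47.4
```

```bash
python3 -c "
from h import *;st()"
```

```text
t 11.4 tcp [ 0.5292 -0.1644  0.2489] yawx 70.6 tilt [ 0. -0. -1.] F [-0.77 -0.12 -5.23] M [ 0.06 -0.02  0.02] w 0.0291 gf 47.4 j7 [ 0.56  0.32 -0.45  1.83  0.16  1.03 -0.3 ]
```

Emit:
{"api": "step_arm", "payload": {
  "moves": [
    {"rx": 0,"ry": 0,"rz": 0,"dx": 0,"dy": 0,"dz": 0.6,"gripper": -1},
    {"rx": 0,"ry": 0,"rz": 0,"dx": 0,"dy": 0,"dz": 0.6,"gripper": -1},
    {"rx": 0,"ry": 0,"rz": 0,"dx": 0,"dy": 0,"dz": 0,"gripper": -1}
  ]
}}

```text
clock: 11.78
tcp_pos: [0.5291, -0.1644, 0.2476]
orientation: [-2.564, -1.815, 0.0]
contact_force: [-0.9, -0.3, -5.9]
grip_width: 0.0296
gripper_force: 47.4
```

Emit:
{"api": "step_arm", "payload": {
  "moves": [
    {"rx": 0,"ry": 0,"rz": 0,"dx": 0,"dy": 0,"dz": 0.6,"gripper": -1},
    {"rx": 0,"ry": 0,"rz": 0,"dx": 0,"dy": 0,"dz": 0,"gripper": -1}
  ]
}}

```text
clock: 12.02
tcp_pos: [0.5292, -0.1644, 0.2471]
orientation: [2.564, 1.815, 0.0]
contact_force: [-0.1, -0.7, -4.4]
grip_width: 0.0291
gripper_force: 47.6
```

Emit:
{"api": "step_arm", "payload": {
  "moves": [
    {"rx": 0,"ry": 0,"rz": 0,"dx": 0,"dy": 0,"dz": 0.6,"gripper": -1},
    {"rx": 0,"ry": 0,"rz": 0,"dx": 0,"dy": 0,"dz": 0,"gripper": -1}
  ]
}}

```text
clock: 12.28
tcp_pos: [0.5292, -0.1644, 0.2471]
orientation: [2.564, 1.815, 0.0]
contact_force: [-3.2, 1.0, 2.8]
grip_width: 0.0294
gripper_force: 48.9
```

Emit:
{"api": "step_arm", "payload": {
  "moves": [
    {"rx": 0,"ry": 0,"rz": 0,"dx": 0,"dy": 0,"dz": 0.5,"gripper": -1},
    {"rx": 0,"ry": 0,"rz": 0,"dx": 0,"dy": 0,"dz": 0,"gripper": -1}
  ]
}}

```text
clock: 12.52
tcp_pos: [0.5293, -0.1644, 0.247]
orientation: [2.563, 1.815, 0.0]
contact_force: [-4.7, 1.0, 6.7]
grip_width: 0.0291
gripper_force: 49.9
```

The crank is seated: z stops at 0.2470 with about 12 N, so the shoulder is at about 187.3 mm, giving a gap of roughly 6.3 mm or 2.1 turns. I'm letting go and moving over to the handle.

Emit:
{"api": "step_arm", "payload": {
  "moves": [
    {"rx": 0,"ry": 0,"rz": 0,"dx": 0,"dy": 0,"dz": -1,"gripper": 1},
    {"rx": 0,"ry": 0,"rz": 0,"dx": 0,"dy": 0,"dz": 0,"gripper": 1},
    {"rx": 0,"ry": 0,"rz": 0,"dx": 0,"dy": 0,"dz": 0,"gripper": 1},
    {"rx": 0,"ry": 0,"rz": 0,"dx": 0,"dy": 0,"dz": 0,"gripper": 1},
    {"rx": 0,"ry": 0,"rz": 0,"dx": 0,"dy": 0,"dz": -35,"gripper": 1},
    {"rx": 0,"ry": 0,"rz": 0,"dx": 0,"dy": 0,"dz": -40,"gripper": 1},
    {"rx": 0,"ry": 0,"rz": 0,"dx": 0,"dy": 0,"dz": 0,"gripper": 1},
    {"rx": 0,"ry": 0,"rz": 0,"dx": 42.5,"dy": 0,"dz": 0,"gripper": 1},
    {"rx": 0,"ry": 0,"rz": 0,"dx": 42.5,"dy": 0,"dz": 0,"gripper": 1},
    {"rx": 0,"ry": 0,"rz": 0,"dx": 0,"dy": 0,"dz": 0,"gripper": 1},
    {"rx": 0,"ry": 0,"rz": 0,"dx": 0,"dy": 0,"dz": 0,"gripper": 1}
  ]
}}

```text
clock: 13.9
tcp_pos: [0.5569, -0.0848, 0.321]
orientation: [-2.564, -1.815, 0.002]
contact_force: [0.0, -1.1, -0.3]
grip_width: 0.0857
gripper_force: 0.0
```

```bash
python3 - <<'E'
from h import *
o,R=st();C=np.array([.5292,-.1644]);v=o["tcp_pos"][:2]-C;print("rad",np.hypot(*v),"ang",np.degrees(np.arctan2(v[1],v[0])))
c=r.camera_info("top");im=r.grab_frame("wrist");s=r.grab_frame("scene")
cv2.imwrite("pics/s6.png",np.hstack([cv2.resize(im,(400,300)),cv2.resize(s[130:280,110:310],(400,300))]))
E
```

```text
t 13.9 tcp [ 0.5569 -0.0848  0.321 ] yawx 70.6 tilt [-0.001 -0.    -1.   ] F [ 0.04 -1.11 -0.29] M [-0.02  0.01 -0.01] w 0.0857 gf 0.0 j7 [ 0.45  0.28 -0.5   1.72  0.14  1.19 -0.43]
rad 0.08427281992478194 ang 70.783413225386
```

View pics/s6.png

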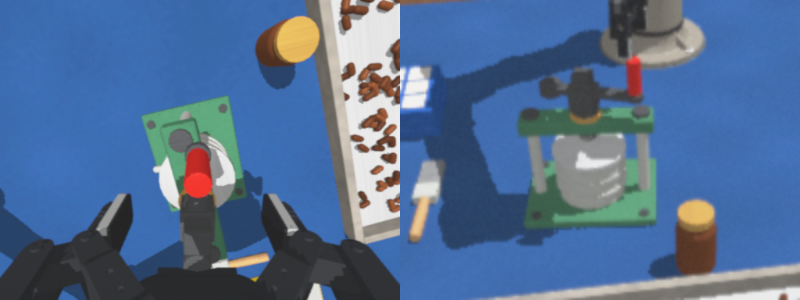

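The crank is seated on the shoulder and the red handle stands between the open fingers. I'm lowering and gripping it.

Emit:
{"api": "step_arm", "payload": {
  "moves": [
    {"rx": 0,"ry": 0,"rz": 0,"dx": 0.7,"dy": 0,"dz": 30,"gripper": 1},
    {"rx": 0,"ry": 0,"rz": 0,"dx": 0,"dy": 0,"dz": 29,"gripper": 1},
    {"rx": 0,"ry": 0,"rz": 0,"dx": 0,"dy": 0,"dz": 0,"gripper": 1},
    {"rx": 0,"ry": 0,"rz": 0,"dx": 0,"dy": 0,"dz": 0,"gripper": -1},
    {"rx": 0,"ry": 0,"rz": 0,"dx": 0,"dy": 0,"dz": 0,"gripper": -1},
    {"rx": 0,"ry": 0,"rz": 0,"dx": 0,"dy": 0,"dz": 0,"gripper": -1},
    {"rx": 0,"ry": 0,"rz": 0,"dx": 0,"dy": 0,"dz": 0,"gripper": -1},
    {"rx": 0,"ry": 0,"rz": 0,"dx": 0,"dy": 0,"dz": 0,"gripper": -1},
    {"rx": 0,"ry": 0,"rz": 0,"dx": 0,"dy": 0,"dz": 0,"gripper": -1}
  ],
  "grip_force": 30
}}

```text
clock: 15.12
tcp_pos: [0.558, -0.0834, 0.2634]
orientation: [2.563, 1.815, 0.001]
contact_force: [0.6, 0.9, 3.8]
grip_width: 0.0221
gripper_force: 30.6
```

```bash
cat >> h.py <<'E'
C=np.array([.5292,-.1644])
def crank():
    o,R=st();v=o["tcp_pos"][:2]-C;rad=np.hypot(*v);u=v/rad;t=np.array([u[1],-u[0]])  # t: clockwise
    f=-o["contact_force"][:2]
    phi=np.degrees(np.arctan2(v@R[:2,1],v@R[:2,0]));print("phi",phi.round(2),"rad",(rad*1e3).round(2),"push cw",(f@t).round(2),"radial out",(f@u).round(2))
def plan(a,b,n,R0=85):
    p=np.radians(np.linspace(a,b,n+1));print([(round(x,1),round(y,1)) for x,y in zip(np.diff(R0*np.cos(p)),np.diff(R0*np.sin(p)))])
E
python3 -c "
from h import *;crank();plan(0,100,10);plan(0,360,36)"
```

```text
t 15.12 tcp [ 0.558  -0.0834  0.2634] yawx 70.61 tilt [ 0.001  0.    -1.   ] F [0.57 0.91 3.83] M [ 0.04 -0.03 -0.04] w 0.0221 gf 30.6 j7 [ 0.44  0.33 -0.5   1.79  0.18  1.07 -0.46]
phi 0.2 rad 85.96 push cw -0.23 radial out -1.04
[(np.float64(-1.3), np.float64(14.8)), (np.float64(-3.8), np.float64(14.3)), (np.float64(-6.3), np.float64(13.4)), (np.float64(-8.5), np.float64(12.1)), (np.float64(-10.5), np.float64(10.5)), (np.float64(-12.1), np.float64(8.5)), (np.float64(-13.4), np.float64(6.3)), (np.float64(-14.3), np.float64(3.8)), (np.float64(-14.8), np.float64(1.3)), (np.float64(-14.8), np.float64(-1.3))]
[(np.float64(-1.3), np.float64(14.8)), (np.float64(-3.8), np.float64(14.3)), (np.float64(-6.3), np.float64(13.4)), (np.float64(-8.5), np.float64(12.1)), (np.float64(-10.5), np.float64(10.5)), (np.float64(-12.1), np.float64(8.5)), (np.float64(-13.4), np.float64(6.3)), (np.float64(-14.3), np.float64(3.8)), (np.float64(-14.8), np.float64(1.3)), (np.float64(-14.8), np.float64(-1.3)), (np.float64(-14.3), np.float64(-3.8)), (np.float64(-13.4), np.float64(-6.3)), (np.float64(-12.1), np.fl
[... 186 characters left out ...]
3), np.float64(-14.8)), (np.float64(1.3), np.float64(-14.8)), (np.float64(3.8), np.float64(-14.3)), (np.float64(6.3), np.float64(-13.4)), (np.float64(8.5), np.float64(-12.1)), (np.float64(10.5), np.float64(-10.5)), (np.float64(12.1), np.float64(-8.5)), (np.float64(13.4), np.float64(-6.3)), (np.float64(14.3), np.float64(-3.8)), (np.float64(14.8), np.float64(-1.3)), (np.float64(14.8), np.float64(1.3)), (np.float64(14.3), np.float64(3.8)), (np.float64(13.4), np.float64(6.3)), (np.float64(12.1), np.float64(8.5)), (np.float64(10.5), np.float64(10.5)), (np.float64(8.5), np.float64(12.1)), (np.float64(6.3), np.float64(13.4)), (np.float64(3.8), np.float64(14.3)), (np.float64(1.3), np.float64(14.8))]
```

Emit:
{"api": "step_arm", "payload": {
  "moves": [
    {"rx": 0,"ry": 0,"rz": 0,"dx": -1.3,"dy": 14.8,"dz": 0.1,"gripper": -1},
    {"rx": 0,"ry": 0,"rz": 0,"dx": -3.8,"dy": 14.3,"dz": 0.1,"gripper": -1},
    {"rx": 0,"ry": 0,"rz": 0,"dx": -6.3,"dy": 13.4,"dz": 0.1,"gripper": -1}
  ]
}}

```text
clock: 15.5
tcp_pos: [0.5949, -0.1086, 0.2628]
orientation: [-2.563, -1.815, 0.0]
contact_force: [-3.6, 1.4, 6.7]
grip_width: 0.022
gripper_force: 31.2
```

```bash
python3 -c "
from h import *;crank()"
```

```text
t 15.5 tcp [ 0.5949 -0.1086  0.2628] yawx 70.62 tilt [-0.  0. -1.] F [-3.64  1.44  6.66] M [ 0.31  0.88 -0.02] w 0.022 gf 31.2 j7 [ 0.44  0.4  -0.48  1.69  0.2   1.1  -0.43]
phi 30.31 rad 86.2 push cw 3.46 radial out 1.85
```

Emit:
{"api": "step_arm", "payload": {
  "moves": [
    {"rx": 0,"ry": 0,"rz": 0,"dx": -8.5,"dy": 12.1,"dz": 0.05,"gripper": -1},
    {"rx": 0,"ry": 0,"rz": 0,"dx": -10.5,"dy": 10.5,"dz": 0.05,"gripper": -1},
    {"rx": 0,"ry": 0,"rz": 0,"dx": -12.1,"dy": 8.5,"dz": 0.05,"gripper": -1},
    {"rx": 0,"ry": 0,"rz": 0,"dx": -13.4,"dy": 6.3,"dz": 0.08,"gripper": -1},
    {"rx": 0,"ry": 0,"rz": 0,"dx": -14.3,"dy": 3.8,"dz": 0.08,"gripper": -1},
    {"rx": 0,"ry": 0,"rz": 0,"dx": -14.8,"dy": 1.3,"dz": 0.08,"gripper": -1},
    {"rx": 0,"ry": 0,"rz": 0,"dx": -14.8,"dy": -1.3,"dz": 0.08,"gripper": -1},
    {"rx": 0,"ry": 0,"rz": 0,"dx": -14.3,"dy": -3.8,"dz": 0.08,"gripper": -1},
    {"rx": 0,"ry": 0,"rz": 0,"dx": -13.4,"dy": -6.3,"dz": 0.08,"gripper": -1}
  ]
}}

```text
clock: 16.62
tcp_pos: [0.5855, -0.2278, 0.262]
orientation: [-2.562, -1.815, -0.003]
contact_force: [-1.0, 5.2, 4.3]
grip_width: 0.0226
gripper_force: 31.2
```

```bash
python3 -c "
from h import *;crank()"
```

```text
t 16.62 tcp [ 0.5855 -0.2278  0.262 ] yawx 70.63 tilt [ 0.     0.002 -1.   ] F [-0.97  5.16  4.27] M [1.32 0.31 0.02] w 0.0226 gf 31.2 j7 [ 0.6   0.43 -0.44  1.64  0.19  1.12 -0.23]
phi 119.01 rad 84.79 push cw 2.7 radial out 4.5
```

Emit:
{"api": "step_arm", "payload": {
  "moves": [
    {"rx": 0,"ry": 0,"rz": 0,"dx": -12.1,"dy": -8.5,"dz": 0.08,"gripper": -1},
    {"rx": 0,"ry": 0,"rz": 0,"dx": -10.5,"dy": -10.5,"dz": 0.08,"gripper": -1},
    {"rx": 0,"ry": 0,"rz": 0,"dx": -8.5,"dy": -12.1,"dz": 0.08,"gripper": -1},
    {"rx": 0,"ry": 0,"rz": 0,"dx": -6.3,"dy": -13.4,"dz": 0.08,"gripper": -1},
    {"rx": 0,"ry": 0,"rz": 0,"dx": -3.8,"dy": -14.3,"dz": 0.08,"gripper": -1},
    {"rx": 0,"ry": 0,"rz": 0,"dx": -1.3,"dy": -14.8,"dz": 0.08,"gripper": -1},
    {"rx": 0,"ry": 0,"rz": 0,"dx": 1.3,"dy": -14.8,"dz": 0.08,"gripper": -1},
    {"rx": 0,"ry": 0,"rz": 0,"dx": 3.8,"dy": -14.3,"dz": 0.08,"gripper": -1},
    {"rx": 0,"ry": 0,"rz": 0,"dx": 6.3,"dy": -13.4,"dz": 0.08,"gripper": -1},
    {"rx": 0,"ry": 0,"rz": 0,"dx": 8.5,"dy": -12.1,"dz": 0.08,"gripper": -1},
    {"rx": 0,"ry": 0,"rz": 0,"dx": 10.5,"dy": -10.5,"dz": 0.08,"gripper": -1},
    {"rx": 0,"ry": 0,"rz": 0,"dx": 12.1,"dy": -8.5,"dz": 0.08,"gripper": -1}
  ]
}}

```text
clock: 18.12
tcp_pos: [0.4453, -0.1794, 0.2612]
orientation: [2.564, 1.814, -0.001]
contact_force: [3.7, -2.2, 2.5]
grip_width: 0.022
gripper_force: 31.0
```

```bash
python3 -c "
from h import *;crank()"
```

```text
t 18.12 tcp [ 0.4453 -0.1794  0.2612] yawx 70.55 tilt [-0.    -0.001 -1.   ] F [ 3.71 -2.18  2.51] M [-0.54 -1.23  0.03] w 0.022 gf 31.0 j7 [ 0.69  0.18 -0.49  1.97  0.1   1.01 -0.18]
phi -119.59 rad 85.27 push cw 2.8 radial out 3.27
```

Emit:
{"api": "step_arm", "payload": {
  "moves": [
    {"rx": 0,"ry": 0,"rz": 0,"dx": 13.4,"dy": -6.3,"dz": 0.08,"gripper": -1},
    {"rx": 0,"ry": 0,"rz": 0,"dx": 14.3,"dy": -3.8,"dz": 0.08,"gripper": -1},
    {"rx": 0,"ry": 0,"rz": 0,"dx": 14.8,"dy": -1.3,"dz": 0.08,"gripper": -1},
    {"rx": 0,"ry": 0,"rz": 0,"dx": 14.8,"dy": 1.3,"dz": 0.08,"gripper": -1},
    {"rx": 0,"ry": 0,"rz": 0,"dx": 14.3,"dy": 3.8,"dz": 0.08,"gripper": -1},
    {"rx": 0,"ry": 0,"rz": 0,"dx": 13.4,"dy": 6.3,"dz": 0.08,"gripper": -1},
    {"rx": 0,"ry": 0,"rz": 0,"dx": 12.1,"dy": 8.5,"dz": 0.08,"gripper": -1},
    {"rx": 0,"ry": 0,"rz": 0,"dx": 10.5,"dy": 10.5,"dz": 0.08,"gripper": -1},
    {"rx": 0,"ry": 0,"rz": 0,"dx": 8.5,"dy": 12.1,"dz": 0.08,"gripper": -1},
    {"rx": 0,"ry": 0,"rz": 0,"dx": 6.3,"dy": 13.4,"dz": 0.08,"gripper": -1},
    {"rx": 0,"ry": 0,"rz": 0,"dx": 3.8,"dy": 14.3,"dz": 0.08,"gripper": -1},
    {"rx": 0,"ry": 0,"rz": 0,"dx": 1.3,"dy": 14.8,"dz": 0.08,"gripper": -1},
    {"rx": 0,"ry": 0,"rz": 0,"dx": -1.3,"dy": 14.8,"dz": 0.08,"gripper": -1},
    {"rx": 0,"ry": 0,"rz": 0,"dx": -3.8,"dy": 14.3,"dz": 0.08,"gripper": -1},
    {"rx": 0,"ry": 0,"rz": 0,"dx": -6.3,"dy": 13.4,"dz": 0.08,"gripper": -1},
    {"rx": 0,"ry": 0,"rz": 0,"dx": -8.5,"dy": 12.1,"dz": 0.08,"gripper": -1},
    {"rx": 0,"ry": 0,"rz": 0,"dx": -10.5,"dy": 10.5,"dz": 0.08,"gripper": -1},
    {"rx": 0,"ry": 0,"rz": 0,"dx": -12.1,"dy": 8.5,"dz": 0.08,"gripper": -1}
  ]
}}

```text
clock: 20.38
tcp_pos: [0.6127, -0.1453, 0.2597]
orientation: [-2.559, -1.817, 0.0]
contact_force: [1.0, 3.4, 7.1]
grip_width: 0.0221
gripper_force: 31.2
```

```bash
python3 -c "
from h import *;crank()"
```

```text
t 20.38 tcp [ 0.6127 -0.1453  0.2597] yawx 70.74 tilt [-0.002  0.003 -1.   ] F [1.02 3.42 7.07] M [0.63 0.2  0.01] w 0.0221 gf 31.2 j7 [ 0.51  0.45 -0.5   1.63  0.23  1.12 -0.39]
phi 57.85 rad 85.63 push cw 3.11 radial out -1.76
```

Emit:
{"api": "step_arm", "payload": {
  "moves": [
    {"rx": 0,"ry": 0,"rz": 0,"dx": -13.4,"dy": 6.3,"dz": 0.07,"gripper": -1},
    {"rx": 0,"ry": 0,"rz": 0,"dx": -14.3,"dy": 3.8,"dz": 0.07,"gripper": -1},
    {"rx": 0,"ry": 0,"rz": 0,"dx": -14.8,"dy": 1.3,"dz": 0.07,"gripper": -1},
    {"rx": 0,"ry": 0,"rz": 0,"dx": -14.8,"dy": -1.3,"dz": 0.07,"gripper": -1},
    {"rx": 0,"ry": 0,"rz": 0,"dx": -14.3,"dy": -3.8,"dz": 0.07,"gripper": -1},
    {"rx": 0,"ry": 0,"rz": 0,"dx": -13.4,"dy": -6.3,"dz": 0.07,"gripper": -1},
    {"rx": 0,"ry": 0,"rz": 0,"dx": -12.1,"dy": -8.5,"dz": 0.08,"gripper": -1},
    {"rx": 0,"ry": 0,"rz": 0,"dx": -10.5,"dy": -10.5,"dz": 0.08,"gripper": -1},
    {"rx": 0,"ry": 0,"rz": 0,"dx": -8.5,"dy": -12.1,"dz": 0.08,"gripper": -1},
    {"rx": 0,"ry": 0,"rz": 0,"dx": -6.3,"dy": -13.4,"dz": 0.08,"gripper": -1},
    {"rx": 0,"ry": 0,"rz": 0,"dx": -3.8,"dy": -14.3,"dz": 0.08,"gripper": -1},
    {"rx": 0,"ry": 0,"rz": 0,"dx": -1.3,"dy": -14.8,"dz": 0.08,"gripper": -1}
  ]
}}

```text
clock: 21.88
tcp_pos: [0.5002, -0.2437, 0.2586]
orientation: [-2.564, -1.815, -0.0]
contact_force: [4.1, 0.8, 3.9]
grip_width: 0.0223
gripper_force: 30.9
```

```bash
python3 -c "
from h import *;crank()"
```

```text
t 21.88 tcp [ 0.5002 -0.2437  0.2586] yawx 70.58 tilt [-0.  0. -1.] F [4.1  0.79 3.95] M [ 0.33 -0.98  0.03] w 0.0223 gf 30.9 j7 [ 0.74  0.32 -0.49  1.81  0.17  1.05 -0.15]
phi -179.3 rad 84.45 push cw 3.58 radial out 2.15
```

Turned 541° with a steady drag of about 3.5 N. Next to 640°, still well short of the expected touch.

Emit:
{"api": "step_arm", "payload": {
  "moves": [
    {"rx": 0,"ry": 0,"rz": 0,"dx": 1.3,"dy": -14.8,"dz": 0.08,"gripper": -1},
    {"rx": 0,"ry": 0,"rz": 0,"dx": 3.8,"dy": -14.3,"dz": 0.08,"gripper": -1},
    {"rx": 0,"ry": 0,"rz": 0,"dx": 6.3,"dy": -13.4,"dz": 0.08,"gripper": -1},
    {"rx": 0,"ry": 0,"rz": 0,"dx": 8.5,"dy": -12.1,"dz": 0.08,"gripper": -1}
  ]
}}

```text
clock: 22.38
tcp_pos: [0.4555, -0.2066, 0.2584]
orientation: [2.564, 1.815, -0.0]
contact_force: [4.3, -1.0, 2.3]
grip_width: 0.0223
gripper_force: 30.9
```

```bash
python3 -c "
from h import *;crank();plan(620,800,45)"
```

```text
t 22.38 tcp [ 0.4555 -0.2066  0.2584] yawx 70.58 tilt [ 0.    -0.001 -1.   ] F [ 4.26 -1.04  2.3 ] M [-0.22 -1.21  0.02] w 0.0223 gf 30.9 j7 [ 0.75  0.23 -0.52  1.93  0.13  1.02 -0.16]
phi -139.24 rad 84.9 push cw 3.02 radial out 3.18
[(np.float64(5.9), np.float64(-0.8)), (np.float64(5.9), np.float64(-0.4)), (np.float64(5.9), np.float64(0.0)), (np.float64(5.9), np.float64(0.4)), (np.float64(5.9), np.float64(0.8)), (np.float64(5.8), np.float64(1.2)), (np.float64(5.7), np.float64(1.6)), (np.float64(5.6), np.float64(2.0)), (np.float64(5.4), np.float64(2.4)), (np.float64(5.2), np.float64(2.8)), (np.float64(5.0), np.float64(3.1)), (np.float64(4.8), np.float64(3.5)), (np.float64(4.5), np.float64(3.8)), (np.float64(4.3), np.float64(4.1)), (np.float64(4.0), np.float64(4.4)), (np.float64(3.7), np.float64(4.7)), (np.float64(3.3), np.float64(4.9)), (np.float64(3.0), np.float64(5.1)), (np.float64(2.6), np.float64(5.3)), (np.float64(2.2), np.float64(5.5)), (np.float64(1.8), np.float64(5.6)), (np.float64(1.4), np.float64(5.8)), (np.float64(1.0), np.float64(5.8)), (np.float64(0.6), np.float64(5.9)), (np.float64(0.2), np.float64(5.9)), (np.float64(-0.2), np.float64(5.9)), (np.float64(-0.6), np.float64(5.9)), (np.float64(-1.0), np.float64(5.8)), (np.float64(-1.4), np.float64(5.8)), (np.float64(-1.8), np.float64(5.6)), (np.float64(-2.2), np.float64(5.5)), (np.float64(-2.6), np.float64(5.3)), (np.float64(-3.0), np.float64(5.1)), (np.float64(-3.3), np.float64(4.9)), (np.float64(-3.7), np.float64(4.7)), (np.float64(-4.0), np.float64(4.4)), (np.float64(-4.3), np.float64(4.1)), (np.float64(-4.5), np.float64(3.8)), (np.float64(-4.8), np.float64(3.5)), (np.float64(-5.0), np.float64(3.1)), (np.float64(-5.2), np.float64(2.8)), (np.float64(-5.4), np.float64(2.4)), (np.float64(-5.6), np.float64(2.0)), (np.float64(-5.7), np.float64(1.6)), (np.float64(-5.8), np.float64(1.2))]
```

Emit:
{"api": "step_arm", "payload": {
  "moves": [
    {"rx": 0,"ry": 0,"rz": 0,"dx": 10.5,"dy": -10.5,"dz": 0.08,"gripper": -1},
    {"rx": 0,"ry": 0,"rz": 0,"dx": 12.1,"dy": -8.5,"dz": 0.08,"gripper": -1},
    {"rx": 0,"ry": 0,"rz": 0,"dx": 13.4,"dy": -6.3,"dz": 0.08,"gripper": -1}
  ]
}}

```text
clock: 22.75
tcp_pos: [0.4438, -0.1641, 0.2582]
orientation: [2.564, 1.815, -0.001]
contact_force: [3.9, -3.1, 3.4]
grip_width: 0.0222
gripper_force: 31.1
```

Emit:
{"api": "step_arm", "payload": {
  "moves": [
    {"rx": 0,"ry": 0,"rz": 0,"dx": 14.3,"dy": -3.8,"dz": 0.08,"gripper": -1},
    {"rx": 0,"ry": 0,"rz": 0,"dx": 14.8,"dy": -1.3,"dz": 0.08,"gripper": -1},
    {"rx": 0,"ry": 0,"rz": 0,"dx": 14.8,"dy": 1.3,"dz": 0.08,"gripper": -1}
  ]
}}

```text
clock: 23.12
tcp_pos: [0.4546, -0.1214, 0.2578]
orientation: [-2.564, -1.815, 0.003]
contact_force: [0.9, -4.2, 4.6]
grip_width: 0.0223
gripper_force: 31.3
```

```bash
python3 -c "
from h import *;crank()"
```

```text
t 23.12 tcp [ 0.4546 -0.1214  0.2578] yawx 70.6 tilt [-0.002 -0.001 -1.   ] F [ 0.87 -4.17  4.61] M [-1.04 -0.58 -0.02] w 0.0223 gf 31.3 j7 [ 0.65  0.18 -0.58  1.99  0.12  1.   -0.32]
phi -79.46 rad 86.11 push cw 3.18 radial out 2.83
```

Emit:
{"api": "step_arm", "payload": {
  "moves": [
    {"rx": 0,"ry": 0,"rz": 0,"dx": 5.8,"dy": 1.2,"dz": 0.03,"gripper": -1},
    {"rx": 0,"ry": 0,"rz": 0,"dx": 5.7,"dy": 1.6,"dz": 0.03,"gripper": -1}
  ]
}}

```text
clock: 23.38
tcp_pos: [0.461, -0.1118, 0.2577]
orientation: [-2.563, -1.815, 0.004]
contact_force: [-1.9, -2.0, 7.4]
grip_width: 0.0219
gripper_force: 31.4
```

Emit:
{"api": "step_arm", "payload": {
  "moves": [
    {"rx": 0,"ry": 0,"rz": 0,"dx": 5.6,"dy": 2.0,"dz": 0.03,"gripper": -1},
    {"rx": 0,"ry": 0,"rz": 0,"dx": 5.4,"dy": 2.4,"dz": 0.03,"gripper": -1}
  ]
}}

```text
clock: 23.62
tcp_pos: [0.4686, -0.1029, 0.2576]
orientation: [-2.563, -1.815, 0.004]
contact_force: [-1.5, -1.3, 7.7]
grip_width: 0.0224
gripper_force: 31.4
```

Emit:
{"api": "step_arm", "payload": {
  "moves": [
    {"rx": 0,"ry": 0,"rz": 0,"dx": 5.2,"dy": 2.8,"dz": 0.03,"gripper": -1},
    {"rx": 0,"ry": 0,"rz": 0,"dx": 5.0,"dy": 3.1,"dz": 0.03,"gripper": -1}
  ]
}}

```text
clock: 23.88
tcp_pos: [0.4774, -0.0952, 0.2575]
orientation: [-2.563, -1.815, 0.005]
contact_force: [-2.2, -1.4, 8.4]
grip_width: 0.0219
gripper_force: 31.4
```

Emit:
{"api": "step_arm", "payload": {
  "moves": [
    {"rx": 0,"ry": 0,"rz": 0,"dx": 4.8,"dy": 3.5,"dz": -0.1,"gripper": -1},
    {"rx": 0,"ry": 0,"rz": 0,"dx": 4.5,"dy": 3.8,"dz": -0.1,"gripper": -1}
  ]
}}

```text
clock: 24.12
tcp_pos: [0.4871, -0.0887, 0.2575]
orientation: [-2.562, -1.815, 0.005]
contact_force: [-2.6, -1.8, 6.9]
grip_width: 0.0223
gripper_force: 31.3
```

Emit:
{"api": "step_arm", "payload": {
  "moves": [
    {"rx": 0,"ry": 0,"rz": 0,"dx": 4.3,"dy": 4.1,"dz": -0.05,"gripper": -1},
    {"rx": 0,"ry": 0,"rz": 0,"dx": 4.0,"dy": 4.4,"dz": 0,"gripper": -1}
  ]
}}

```text
clock: 24.38
tcp_pos: [0.4977, -0.0837, 0.2574]
orientation: [-2.562, -1.814, 0.006]
contact_force: [-2.3, -0.6, 7.1]
grip_width: 0.0227
gripper_force: 31.2
```

Emit:
{"api": "step_arm", "payload": {
  "moves": [
    {"rx": 0,"ry": 0,"rz": 0,"dx": 3.7,"dy": 4.7,"dz": 0,"gripper": -1},
    {"rx": 0,"ry": 0,"rz": 0,"dx": 2.5,"dy": 3.7,"dz": 0,"gripper": -1}
  ]
}}

```text
clock: 24.62
tcp_pos: [0.5077, -0.0804, 0.2573]
orientation: [-2.561, -1.815, 0.006]
contact_force: [-3.5, 0.6, 7.3]
grip_width: 0.0219
gripper_force: 31.2
```

Emit:
{"api": "step_arm", "payload": {
  "moves": [
    {"rx": 0,"ry": 0,"rz": 0,"dx": 3.1,"dy": 5.1,"dz": 0,"gripper": -1},
    {"rx": 0,"ry": 0,"rz": 0,"dx": 2.1,"dy": 3.9,"dz": 0,"gripper": -1}
  ]
}}

```text
clock: 24.88
tcp_pos: [0.5178, -0.0784, 0.2573]
orientation: [-2.561, -1.815, 0.006]
contact_force: [-1.7, 0.3, 7.5]
grip_width: 0.0221
gripper_force: 31.2
```

Emit:
{"api": "step_arm", "payload": {
  "moves": [
    {"rx": 0,"ry": 0,"rz": 0,"dx": 2.4,"dy": 5.4,"dz": 0,"gripper": -1},
    {"rx": 0,"ry": 0,"rz": 0,"dx": 1.6,"dy": 4.2,"dz": 0,"gripper": -1}
  ]
}}

```text
clock: 25.12
tcp_pos: [0.5281, -0.0777, 0.2572]
orientation: [-2.561, -1.815, 0.006]
contact_force: [-3.0, 0.4, 6.9]
grip_width: 0.022
gripper_force: 31.1
```

Emit:
{"api": "step_arm", "payload": {
  "moves": [
    {"rx": 0,"ry": 0,"rz": 0,"dx": 1.7,"dy": 5.7,"dz": 0,"gripper": -1},
    {"rx": 0,"ry": 0,"rz": 0,"dx": 1.0,"dy": 4.3,"dz": 0,"gripper": -1}
  ]
}}

```text
clock: 25.38
tcp_pos: [0.5384, -0.0782, 0.2572]
orientation: [-2.56, -1.815, 0.006]
contact_force: [-2.8, -0.4, 6.9]
grip_width: 0.0222
gripper_force: 31.1
```

Emit:
{"api": "step_arm", "payload": {
  "moves": [
    {"rx": 0,"ry": 0,"rz": 0,"dx": 1.0,"dy": 5.8,"dz": 0,"gripper": -1},
    {"rx": 0,"ry": 0,"rz": 0,"dx": 0.5,"dy": 4.4,"dz": 0,"gripper": -1}
  ]
}}

```text
clock: 25.62
tcp_pos: [0.5485, -0.0799, 0.2572]
orientation: [-2.56, -1.815, 0.005]
contact_force: [-2.6, 0.6, 5.7]
grip_width: 0.0222
gripper_force: 31.1
```

Emit:
{"api": "step_arm", "payload": {
  "moves": [
    {"rx": 0,"ry": 0,"rz": 0,"dx": 0.3,"dy": 5.9,"dz": 0,"gripper": -1},
    {"rx": 0,"ry": 0,"rz": 0,"dx": 0,"dy": 4.5,"dz": 0,"gripper": -1}
  ]
}}

```text
clock: 25.88
tcp_pos: [0.5585, -0.0829, 0.2571]
orientation: [-2.56, -1.815, 0.005]
contact_force: [-3.7, 1.4, 5.1]
grip_width: 0.0224
gripper_force: 31.0
```

Emit:
{"api": "step_arm", "payload": {
  "moves": [
    {"rx": 0,"ry": 0,"rz": 0,"dx": -0.4,"dy": 5.9,"dz": 0,"gripper": -1},
    {"rx": 0,"ry": 0,"rz": 0,"dx": -0.6,"dy": 4.4,"dz": 0,"gripper": -1}
  ]
}}

```text
clock: 26.12
tcp_pos: [0.5679, -0.087, 0.2571]
orientation: [-2.559, -1.815, 0.005]
contact_force: [-2.9, 2.2, 5.3]
grip_width: 0.0224
gripper_force: 31.0
```

Emit:
{"api": "step_arm", "payload": {
  "moves": [
    {"rx": 0,"ry": 0,"rz": 0,"dx": -1.1,"dy": 5.8,"dz": 0,"gripper": -1},
    {"rx": 0,"ry": 0,"rz": 0,"dx": -1.1,"dy": 4.3,"dz": 0,"gripper": -1}
  ]
}}

```text
clock: 26.38
tcp_pos: [0.5768, -0.0923, 0.2571]
orientation: [-2.559, -1.815, 0.004]
contact_force: [-2.1, 2.4, 5.6]
grip_width: 0.0224
gripper_force: 31.0
```

Emit:
{"api": "step_arm", "payload": {
  "moves": [
    {"rx": 0,"ry": 0,"rz": 0,"dx": -1.8,"dy": 5.6,"dz": 0.05,"gripper": -1},
    {"rx": 0,"ry": 0,"rz": 0,"dx": -1.6,"dy": 4.1,"dz": 0.05,"gripper": -1}
  ]
}}

```text
clock: 26.62
tcp_pos: [0.5859, -0.0997, 0.2573]
orientation: [-2.561, -1.815, 0.001]
contact_force: [-0.8, 3.0, 3.4]
grip_width: 0.0222
gripper_force: 30.8
```

Emit:
{"api": "step_arm", "payload": {
  "moves": [
    {"rx": 0,"ry": 0,"rz": 0,"dx": -2.5,"dy": 5.4,"dz": 0.05,"gripper": -1},
    {"rx": 0,"ry": 0,"rz": 0,"dx": -2.1,"dy": 3.9,"dz": 0.05,"gripper": -1}
  ]
}}

```text
clock: 26.88
tcp_pos: [0.5939, -0.1081, 0.2574]
orientation: [-2.563, -1.815, -0.0]
contact_force: [-0.2, 2.7, 1.4]
grip_width: 0.022
gripper_force: 30.7
```

Emit:
{"api": "step_arm", "payload": {
  "moves": [
    {"rx": 0,"ry": 0,"rz": 0,"dx": -3.1,"dy": 5.0,"dz": 0.1,"gripper": -1},
    {"rx": 0,"ry": 0,"rz": 0,"dx": -2.6,"dy": 3.6,"dz": 0.1,"gripper": -1}
  ]
}}

```text
clock: 27.12
tcp_pos: [0.6003, -0.1166, 0.2575]
orientation: [-2.564, -1.815, -0.001]
contact_force: [0.2, 3.8, 1.0]
grip_width: 0.0222
gripper_force: 30.7
```

Emit:
{"api": "step_arm", "payload": {
  "moves": [
    {"rx": 0,"ry": 0,"rz": 0,"dx": -3.7,"dy": 4.6,"dz": 0.1,"gripper": -1},
    {"rx": 0,"ry": 0,"rz": 0,"dx": -3.0,"dy": 3.3,"dz": 0.1,"gripper": -1}
  ]
}}

```text
clock: 27.38
tcp_pos: [0.6051, -0.125, 0.2573]
orientation: [-2.563, -1.815, -0.0]
contact_force: [-2.7, 7.6, 4.1]
grip_width: 0.0225
gripper_force: 31.0
```

```bash
python3 -c "
from h import *;crank()"
```

```text
t 27.38 tcp [ 0.6051 -0.125   0.2573] yawx 70.6 tilt [-0.001  0.001 -1.   ] F [-2.71  7.58  4.07] M [ 1.79  0.82 -0.01] w 0.0225 gf 31.0 j7 [ 0.51  0.44 -0.55  1.66  0.25  1.11 -0.44]
phi 43.16 rad 85.56 push cw 7.98 radial out -1.09
```

Touch felt: the push is up from 3 to 8 N at about 763°. Now nipping up in small steps.

Emit:
{"api": "step_arm", "payload": {
  "moves": [
    {"rx": 0,"ry": 0,"rz": 0,"dx": -0.9,"dy": 0.9,"dz": 0,"gripper": -1},
    {"rx": 0,"ry": 0,"rz": 0,"dx": 0,"dy": 0,"dz": 0,"gripper": -1}
  ]
}}

```text
clock: 27.62
tcp_pos: [0.6052, -0.125, 0.2573]
orientation: [-2.561, -1.815, 0.0]
contact_force: [-2.1, 7.2, 3.0]
grip_width: 0.0224
gripper_force: 31.0
```

```bash
python3 -c "
from h import *;crank()"
```

```text
t 27.62 tcp [ 0.6052 -0.125   0.2573] yawx 70.66 tilt [-0.002  0.002 -1.   ] F [-2.06  7.21  3.01] M [1.53 0.69 0.01] w 0.0224 gf 31.0 j7 [ 0.51  0.44 -0.55  1.66  0.25  1.11 -0.44]
phi 43.27 rad 85.58 push cw 7.35 radial out -1.49
```

Emit:
{"api": "step_arm", "payload": {
  "moves": [
    {"rx": 0,"ry": 0,"rz": 0,"dx": -1.0,"dy": 1.1,"dz": 0,"gripper": -1},
    {"rx": 0,"ry": 0,"rz": 0,"dx": 0,"dy": 0,"dz": 0,"gripper": -1}
  ]
}}

```text
clock: 27.88
tcp_pos: [0.6055, -0.1254, 0.2572]
orientation: [-2.559, -1.815, 0.001]
contact_force: [-3.5, 9.1, 5.0]
grip_width: 0.0217
gripper_force: 31.1
```

```bash
python3 -c "
from h import *;crank()"
```

```text
t 27.88 tcp [ 0.6055 -0.1254  0.2572] yawx 70.7 tilt [-0.003  0.003 -1.   ] F [-3.53  9.07  4.98] M [ 1.91  1.   -0.02] w 0.0217 gf 31.1 j7 [ 0.52  0.44 -0.55  1.66  0.25  1.12 -0.44]
phi 43.63 rad 85.65 push cw 9.68 radial out -0.98
```

Emit:
{"api": "step_arm", "payload": {
  "moves": [
    {"rx": 0,"ry": 0,"rz": 0,"dx": -1.0,"dy": 1.1,"dz": 0,"gripper": -1},
    {"rx": 0,"ry": 0,"rz": 0,"dx": 0,"dy": 0,"dz": 0,"gripper": -1}
  ]
}}

```text
clock: 28.12
tcp_pos: [0.6058, -0.1259, 0.2572]
orientation: [-2.558, -1.815, 0.001]
contact_force: [-4.6, 10.3, 5.1]
grip_width: 0.022
gripper_force: 31.2
```

```bash
python3 -c "
from h import *;crank()"
```

```text
t 28.12 tcp [ 0.6058 -0.1259  0.2572] yawx 70.74 tilt [-0.004  0.004 -1.   ] F [-4.63 10.28  5.08] M [ 2.33  1.38 -0.01] w 0.022 gf 31.2 j7 [ 0.52  0.44 -0.55  1.66  0.25  1.12 -0.44]
phi 44.07 rad 85.74 push cw 11.26 radial out -0.48
```

Emit:
{"api": "step_arm", "payload": {
  "moves": [
    {"rx": 0,"ry": 0,"rz": 0,"dx": -0.5,"dy": 0.5,"dz": 0,"gripper": -1},
    {"rx": 0,"ry": 0,"rz": 0,"dx": 0,"dy": 0,"dz": 0,"gripper": -1},
    {"rx": 0,"ry": 0,"rz": 0,"dx": 0,"dy": 0,"dz": 0,"gripper": -1}
  ]
}}

```text
clock: 28.5
tcp_pos: [0.6059, -0.1261, 0.2571]
orientation: [-2.557, -1.816, 0.002]
contact_force: [-6.6, 10.9, 5.5]
grip_width: 0.0224
gripper_force: 31.2
```

```bash
python3 -c "
from h import *;crank()"
```

```text
t 28.5 tcp [ 0.6059 -0.1261  0.2571] yawx 70.77 tilt [-0.004  0.004 -1.   ] F [-6.57 10.89  5.52] M [2.46 1.55 0.01] w 0.0224 gf 31.2 j7 [ 0.52  0.44 -0.55  1.66  0.25  1.12 -0.44]
phi 44.21 rad 85.73 push cw 12.68 radial out 1.01
```

Push about 12.3 N; holding for a second.

Emit:
{"api": "step_arm", "payload": {
  "moves": [
    {"rx": 0,"ry": 0,"rz": 0,"dx": 0,"dy": 0,"dz": 0,"gripper": -1},
    {"rx": 0,"ry": 0,"rz": 0,"dx": 0,"dy": 0,"dz": 0,"gripper": -1},
    {"rx": 0,"ry": 0,"rz": 0,"dx": 0,"dy": 0,"dz": 0,"gripper": -1},
    {"rx": 0,"ry": 0,"rz": 0,"dx": 0,"dy": 0,"dz": 0,"gripper": -1}
  ]
}}

```text
clock: 29.0
tcp_pos: [0.6059, -0.1261, 0.2571]
orientation: [-2.557, -1.816, 0.002]
contact_force: [-5.6, 10.8, 5.9]
grip_width: 0.0219
gripper_force: 31.2
```

```bash
python3 -c "
from h import *;crank()"
```

```text
t 29.0 tcp [ 0.6059 -0.1261  0.2571] yawx 70.76 tilt [-0.004  0.004 -1.   ] F [-5.56 10.83  5.91] M [ 2.5   1.53 -0.03] w 0.0219 gf 31.2 j7 [ 0.52  0.44 -0.55  1.66  0.25  1.12 -0.44]
phi 44.23 rad 85.7 push cw 12.17 radial out 0.13
```

Emit:
{"api": "step_arm", "payload": {
  "moves": [
    {"rx": 0,"ry": 0,"rz": 0,"dx": 0,"dy": 0,"dz": 0,"gripper": -1},
    {"rx": 0,"ry": 0,"rz": 0,"dx": 0,"dy": 0,"dz": 0,"gripper": -1},
    {"rx": 0,"ry": 0,"rz": 0,"dx": 0,"dy": 0,"dz": 0,"gripper": -1},
    {"rx": 0,"ry": 0,"rz": 0,"dx": 0,"dy": 0,"dz": 0,"gripper": -1}
  ]
}}

```text
clock: 29.5
tcp_pos: [0.6059, -0.1261, 0.2571]
orientation: [-2.557, -1.816, 0.001]
contact_force: [-6.4, 10.4, 4.4]
grip_width: 0.0221
gripper_force: 31.2
```

```bash
python3 -c "
from h import *;crank()"
```

```text
t 29.5 tcp [ 0.6059 -0.1261  0.2571] yawx 70.77 tilt [-0.004  0.004 -1.   ] F [-6.4  10.4   4.43] M [ 2.5   1.53 -0.03] w 0.0221 gf 31.2 j7 [ 0.52  0.44 -0.55  1.66  0.25  1.12 -0.44]
phi 44.21 rad 85.76 push cw 12.16 radial out 1.07
```

Emit:
{"api": "step_arm", "payload": {
  "moves": [
    {"rx": 0,"ry": 0,"rz": 0,"dx": 0,"dy": 0,"dz": 0,"gripper": 1},
    {"rx": 0,"ry": 0,"rz": 0,"dx": 0,"dy": 0,"dz": 0,"gripper": 1},
    {"rx": 0,"ry": 0,"rz": 0,"dx": 0,"dy": 0,"dz": 0,"gripper": 1},
    {"rx": 0,"ry": 0,"rz": 0,"dx": 0,"dy": 0,"dz": 0,"gripper": 1},
    {"rx": 0,"ry": 0,"rz": 0,"dx": 0,"dy": 0,"dz": -30,"gripper": 1},
    {"rx": 0,"ry": 0,"rz": 0,"dx": 0,"dy": 0,"dz": -50,"gripper": 1},
    {"rx": 0,"ry": 0,"rz": 0,"dx": 0,"dy": 0,"dz": -60,"gripper": 1},
    {"rx": 0,"ry": 0,"rz": 0,"dx": 0,"dy": 0,"dz": 0,"gripper": 1},
    {"rx": 0,"ry": 0,"rz": 0,"dx": 0,"dy": 0,"dz": 0,"gripper": 1}
  ]
}}

```text
clock: 30.62
tcp_pos: [0.6072, -0.13, 0.3971]
orientation: [2.564, 1.815, -0.0]
contact_force: [-0.1, -0.5, -0.7]
grip_width: 0.0854
gripper_force: 0.0
```

```bash
python3 - <<'E'
from h import *
o,R=st();c=r.camera_info("wrist");im=r.grab_frame("wrist");s=r.grab_frame("scene")
hsv=cv2.cvtColor(im,cv2.COLOR_BGR2HSV);m=((hsv[...,0]<6)|(hsv[...,0]>174))&(hsv[...,1]>150)&(hsv[...,2]>200)
p,a=blob(m);h=ray(c,p,.279)[:2]-C;print(p,a,"handle rad",np.hypot(*h),"phi",70.6-np.degrees(np.arctan2(h[1],h[0])))
cv2.imwrite("pics/s7.png",np.hstack([cv2.resize(im,(400,300)),cv2.resize(s[130:280,110:310],(400,300))]))
E
```

```text
t 30.62 tcp [ 0.6072 -0.13    0.3971] yawx 70.58 tilt [-0. -0. -1.] F [-0.13 -0.46 -0.72] M [-0.07 -0.01  0.02] w 0.0854 gf 0.0 j7 [ 0.53  0.35 -0.57  1.47  0.19  1.38 -0.38]
[245.23142251 186.62632696] 471 handle rad 0.08535535533627706 phi 41.13567809424262
```

View pics/s7.png

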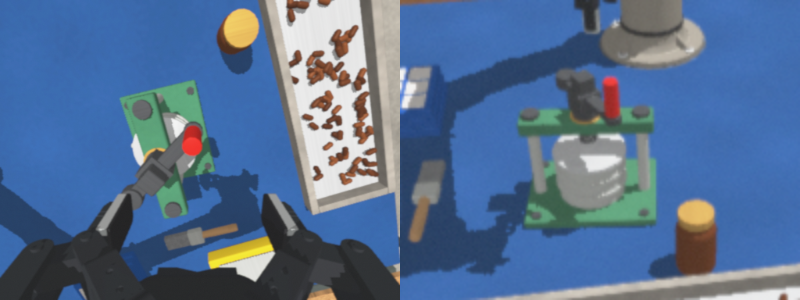

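The crank sits level on the shoulder, its handle top at about (192,146) in the left half; the jar and brush haven't moved. One cross-check of the handle angle from the top camera, using the nuts as a reference for the calibration offset.

```bash
python3 - <<'E'
from h import *
o,R=st()
c=r.camera_info("top");im=r.grab_frame("top");i0=cv2.imread("pics/top0.png")
def hb(im,box):
    h=cv2.cvtColor(im,cv2.COLOR_BGR2HSV);m=((h[...,0]<6)|(h[...,0]>174))&(h[...,1]>150)&(h[...,2]>120)
    k=np.zeros_like(m);x0,x1,y0,y1=box;k[y0:y1,x0:x1]=m[y0:y1,x0:x1];return blob(k)
p,a=hb(im,(270,370,150,260));h=ray(c,p,.279)[:2];print(p,a,h,np.hypot(*(h-C)),70.6-np.degrees(np.arctan2(*(h-C)[::-1])))
w=r.camera_info("wrist");print([ray(w,q,.171)[:2].round(4) for q in []])
d=cv2.absdiff(im,i0).max(2)
for n,(x,y) in dict(jar=(261,137),bowl=(98,189),brush=(411,215)).items(): print(n,np.median(d[y-12:y+12,x-8:x+8]))
E
```

```text
t 30.73 tcp [ 0.6068 -0.13    0.3957] yawx 70.59 tilt [-0.003  0.    -1.   ] F [ 0.59 -0.63 -0.03] M [-0.05  0.04  0.02] w 0.0849 gf 0.0 j7 [ 0.53  0.35 -0.57  1.47  0.19  1.38 -0.38]
[307.21212121 172.5       ] 66 [ 0.60061415 -0.11950675] 0.08435273665678347 38.4452017841454
[]
jar 5.0
bowl 5.0
brush 87.5
```

```bash
python3 - <<'E'
from h import *
for im in(cv2.imread("pics/top0.png"),r.grab_frame("top")):
    h=cv2.cvtColor(im,cv2.COLOR_BGR2HSV);m=(h[...,0]>5)&(h[...,0]<25)&(h[...,1]>90)&(h[...,2]>50);k=np.zeros_like(m);k[170:225,395:430]=m[170:225,395:430];print(blob(k),h[232,411])
a,b=cv2.imread("pics/scene0.png"),r.grab_frame("scene")
print(np.abs(a.astype(int)-b)[205:250,110:135].max(2).mean())
E
```

```text
(array([411.73333333, 196.67878788]), np.int32(165)) [100   5 162]
(array([411.81690141, 196.29577465]), np.int32(142)) [90  5 94]
72.02666666666667
```

The brush hasn't moved; it's only in the arm's shadow. Handing in.

```bash
python3 -c "
from bench import r
print(r.hand_in())"
```

```text
the job is handed in; nothing more can be done
None
```

The job is handed in (no verdict came back): the crank is seated on the square, wound about 2.1 turns clockwise until the lid touched the pot's rim, and nipped up at about 12 N for 1 s; the cameras put the handle about 3° back from where the gripper last held it, which I left unresolved, and the jar, bowl and brush are where they were.

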